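# Lock the flat anvil into the taper socket

## Task

Take the steel anvil with the flat top out of the wooden rack, stand its tapered shank in the bench taper socket and tap or press it down on its head until it is locked fully home, with its flange down on the socket's face. Leave the brass domed anvil in its place in the rack, and let go.

Things in the scene. Friction and masses are not known exactly. Their poses are not given: they have to be found in the camera images.
- flat_anvil: Anvil to seat, all grey steel: upright round head 32 mm wide with flat top, flange 50 mm wide and 6 mm thick, below it a tapered shank 45 mm long, 29 mm wide at the flange, 15 at the tip. Origin on its axis at the flange's underside, z up: flange top +6 mm, head top +42, tip -45. 0.2 kg. It hangs by its flange in a hole of the rack. Grip the head, fingertips above the flange.
- domed_anvil: The other anvil, to be left alone: same size and origin, but head and flange brass-coloured and the top domed. It hangs in the rack's other hole, 80 mm from the flat anvil along the rack's length, so both heads are clear for fingers on the sides square to the line between them.
- rack: Wooden block 160 x 76 mm, 55 mm high, fixed on the desk; origin at the centre of its underside, x along its length. Two upright holes 34 mm wide at x = -40 and +40 mm hold the two anvils, shank down, flange on the top; which is where varies.
- socket_mouth (a point): Centre of the socket's top face, 62 mm above the desk, z up: fixed grey boss 72 mm wide on a blue square base, upright bore, 4 sprung brass jaws in it. Lowered in shank first within 5 mm of the axis, the anvil stands with flange 10 to 14 mm proud; 8 to 15 N down then drives it on until the flange stops on the face (anvil origin at this point). The jaws hold it there: no spring-back.

How it is judged:
At the end, for the whole second after the job is handed in: The flat anvil stands shank down in the socket, upright within 10 degrees and within 10 mm of the socket's axis, its flange home: its underside less than 5 mm above the socket's face; it is at rest, and the domed anvil is within 30 mm of where it was (horizontal distance between flat_anvil and socket_mouth below 0.01 m and z of flat_anvil in the frame of socket_mouth between -0.005 and 0.005 m and angle between flat_anvil's own z axis and vertical below 0.17 rad and linear speed of flat_anvil below 0.02 m/s and distance of domed_anvil from where it was at the start of the episode below 0.03 m); the robot touches nothing.
It fails at once if the brass domed anvil is taken out of the rack or knocked away (moved more than 30 mm) (distance of domed_anvil from where it was at the start of the episode above 0.03 m).
It also fails if it takes over 48 s, if anything falls off the work surface, if the arm or the gripper's body presses on something with over 40 N, if the wrist force passes 120 N, or if a joint passes its speed limit or range.

## Robot

A 7-joint arm with a two-finger parallel gripper is mounted at the origin on a cart in front of the work surface, level with it; the furniture and walls round the work are solid. World frame = base frame: x ahead of the robot, y to its left, z up, the work surface at z = 0. Lengths are in m, angles in rad, forces in N, time in s.
With the tool pointing down it reaches from about 0.35 to 0.775 m from the base axis. Payload 3.1 kg.
Tool frame: the origin (TCP) lies at the very end of the fingers, on their centre line; the grasp point (between the pads) lies 19 mm behind it; z points along the fingers, y is the line along which they close (so a half turn about z gives the same grasp; the last joint's range is limited). The gripper opens to 85 mm and grips with 20 to 120 N. Pads are 22 mm wide; open, the fingers measure 114 mm over their backs; the gripper's body (76 mm by 85 mm) begins 54 mm behind the grasp point. The pads swing forward as they close: fully open they stand 13 mm farther back than shut.
Start: joints at [1.143, 0.311, 0.014, 1.512, -0.004, 1.319, -0.027], TCP at [0.207, -0.51, 0.231] pointing down, gripper open.
Joint ranges: [-2.7, 2.7], [-0.3, 1.91], [-1.27, 1.3], [0.12, 2.57], [-1.44, 4.58], [0.2, 2.03], [-3.05, 3.05]. Speed limits (rad/s): [2.79, 2.79, 3.14, 3.14, 3.14, 3.14, 3.14].

## Interface

Orientations are given as a rotation vector (axis times angle).
In Python, from rig import ctrl, camera, calibration gives the robot as it stands. Calls block until the motion is done:
- ctrl.goto(position, orientation): joint-space move of the TCP to a pose.
- ctrl.servo_line(position, max_speed=0.15, orientation=None): straight line of the TCP; orientation=None keeps the orientation; max_speed is the mean speed in m/s.
- ctrl.move_j(angles): joint-space move.
- ctrl.grip(opening, grip_force=None): opening from 0.0 (shut) to 1.0 (fully open); grip_force is the grip in N (None keeps the last); returns when the fingers have stopped.
- ctrl.hold(seconds).
- ctrl.solve_ik(position, orientation): joint angles nearest the present ones, or None.
- camera(name): name is "side" or "top"; returns the picture (384x512x3 uint8, red, green, blue); there is no depth.
- calibration(name): a dict with "mtx" (3x3 intrinsics, pixels), "rvec" (rotation vector, rad) and "tvec" (3), from world to camera coordinates, as OpenCV has them. Camera axes: x right, y down, z forward; pixel columns grow to the right and rows downward; lengths in m; the calibration is good to about 2 mm. A picture is of the moment at which its call begins. calibration takes no time and is no camera call.
A pose or a line that the arm cannot do raises ctrl.MotionError and nothing moves.
- ctrl.close_job(): hands the job in; it is judged then, once.
Readings, each from a call of its own:
- ctrl.read_t(): time.
- ctrl.read_joint_pos(): joint angles.
- ctrl.read_joint_vel(): joint speeds.
- ctrl.read_tau(): joint torques, N m.
- ctrl.read_position(): TCP position.
- ctrl.read_tcp_rot(): TCP orientation.
- ctrl.read_ft_force(): force on the tool from outside, world axes, zero at the start.
- ctrl.read_wrist_torque(): the same for the moment, N m.
- ctrl.read_width(): opening from 0.0 (shut) to 1.0 (fully open).
- ctrl.read_grip_force(): force on a finger pad.
Only numpy, scipy, OpenCV 4.12 (cv2) and the standard library are available. Lean on these libraries where they do the work, as an engineer would, in place of code of your own. Each camera call takes 0.05 s, during which the arm holds its last target. There are 200 camera calls.

## Working session

There is one attempt and no reset: what is moved stays moved. The work goes in short steps, each a Python script; the robot and the scene stay as the last script left them, time stands still between calls to the robot, and variables do not carry over. Pictures are saved under pics/ and viewed, at most 10 in all, crops included, and the job is handed in when it is done.

```bash
mkdir -p pics
python3 - <<'E'
from rig import ctrl,camera,calibration
import cv2,numpy as np
for n in("top","side"):
    im=camera(n); cv2.imwrite(f"pics/{n}0.png",im[:,:,::-1])
    c=calibration(n);R=cv2.Rodrigues(np.array(c["rvec"]))[0];print(n,c["mtx"],-R.T@np.array(c["tvec"]).ravel(),R[2])
print(ctrl.read_t(),ctrl.read_tcp_rot())
E
```

```text
top [[421.36803519   0.         256.83816386]
 [  0.         421.36803519 196.7164623 ]
 [  0.           0.           1.        ]] [4.21219491e-01 5.00579446e-04 9.29544706e-01] [ 0.13277441 -0.03592427 -0.99049503]
side [[494.57350432   0.         251.26261154]
 [  0.         494.57350432 191.50377155]
 [  0.           0.           1.        ]] [0.60454862 0.82293317 0.51459588] [-0.0558632  -0.87705614 -0.47712873]
0.1 [-3.08128973e+00 -6.02003333e-01  7.64080336e-04]
```

View pics/top0.png

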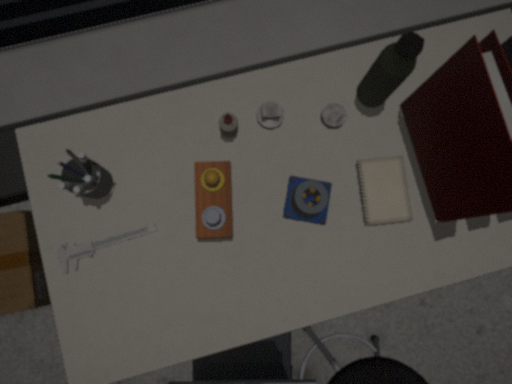

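View pics/side0.png

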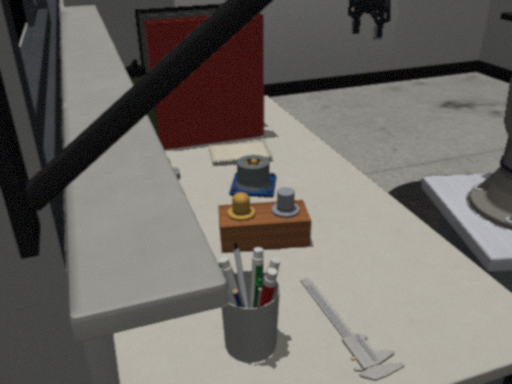

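Top view: the steel flat anvil is at about (213,217), the brass one at (212,180) and the socket at (311,197) on its blue base. The side view agrees, with the flat anvil at (286,200) and the socket at (254,165). Next I'll measure these by colour masks and look at enlarged crops.

```bash
cat > h.py <<'E'
from rig import ctrl,camera,calibration
import cv2,numpy as np
def cam(n):
    c=calibration(n);R=cv2.Rodrigues(np.array(c["rvec"]))[0];return np.array(c["mtx"]),R,np.array(c["tvec"]).ravel()
def ray(n,uv,z):
    K,R,t=cam(n);o=-R.T@t;d=R.T@np.linalg.inv(K)@[uv[0],uv[1],1.];return o+d*(z-o[2])/d[2]
def proj(n,p):
    K,R,t=cam(n);q=K@(R@np.array(p)+t);return q[:2]/q[2]
E
python3 - <<'E'
from h import *
im=cv2.imread("pics/top0.png");hsv=cv2.cvtColor(im,cv2.COLOR_BGR2HSV)
def big(m):
    cs,_=cv2.findContours(m,cv2.RETR_EXTERNAL,cv2.CHAIN_APPROX_NONE);return max(cs,key=cv2.contourArea)
roi=np.zeros(im.shape[:2],np.uint8);roi[150:250,180:345]=255
H,S,V=cv2.split(hsv)
print("hsv",[hsv[y,x].tolist() for x,y in((203,198),(212,180),(202,183),(213,217),(205,222),(292,182),(300,197),(311,185))])
r=cv2.minAreaRect(big(cv2.inRange(hsv,(3,120,60),(16,255,255))&roi));print("rack",r,[ray("top",p,.055).round(4).tolist() for p in cv2.boxPoints(r)],ray("top",r[0],.055))
b=cv2.minAreaRect(big(cv2.inRange(hsv,(100,120,30),(130,255,255))&roi));print("blue",b,ray("top",b[0],.01))
a=cv2.resize(im[155:245,185:245],None,fx=6,fy=6,interpolation=cv2.INTER_CUBIC);c=cv2.resize(im[155:245,275:345],None,fx=6,fy=6,interpolation=cv2.INTER_CUBIC)
cv2.imwrite("pics/crop.png",cv2.convertScaleAbs(np.hstack([a,c]),alpha=1.7))
s=cv2.imread("pics/side0.png");cv2.imwrite("pics/crops.png",cv2.convertScaleAbs(cv2.resize(s[145:260,205:325],None,fx=5,fy=5,interpolation=cv2.INTER_CUBIC),alpha=1.5))
E
```

```text
hsv [[13, 151, 83], [19, 172, 95], [22, 170, 102], [128, 11, 90], [130, 9, 87], [111, 146, 61], [90, 17, 60], [96, 21, 62]]
rack ((213.0325469970703, 199.4310760498047), (75.16240692138672, 35.218177795410156), 88.69805145263672) [[0.6117, 0.0997, 0.055], [0.6137, 0.0257, 0.055], [0.4554, 0.0216, 0.055], [0.454, 0.0939, 0.055]] [0.53274758 0.0602388  0.055     ]
blue ((306.9788818359375, 199.99630737304688), (40.907711029052734, 40.265174865722656), 9.865806579589844) [ 0.5371571  -0.14371573  0.01      ]
```

View pics/crop.png

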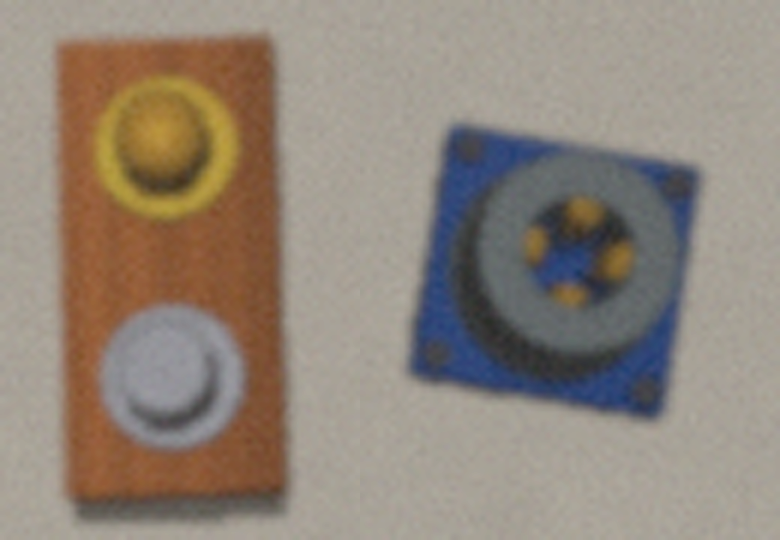

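View pics/crops.png

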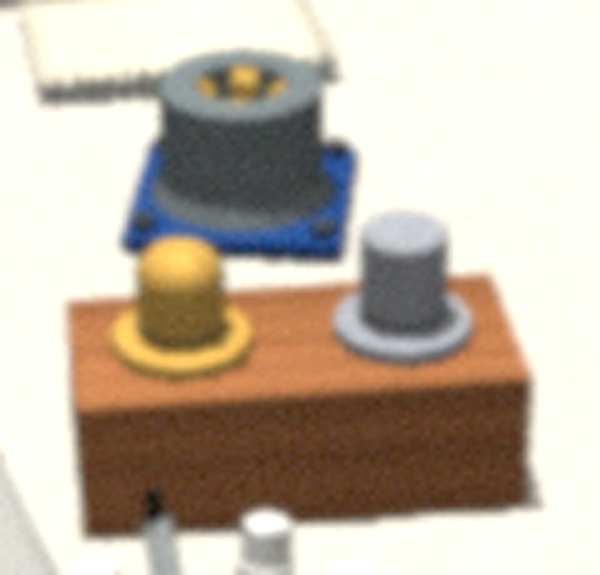

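Crops: the flat anvil's flange is centred at crop (172,377) and the socket's face at (581,253). In the side crop, the flange top is at (402,319), the head top at (404,233) and the socket face at (241,86). I'll cast these onto their heights in both views and compare.

Run:
```python
from h import *
t=lambda u,v,x0:((u+.5)/6-.5+x0,(v+.5)/6-.5+155)
s=lambda u,v:((u+.5)/5-.5+205,(v+.5)/5-.5+145)
print("flat",ray("top",t(172.5,376,185),.061),ray("side",s(402.5,319),.061),"headtop",ray("side",s(404,233),.097),ray("top",t(166,371,185),.097))
print("brass",ray("top",t(168,147,185),.061),ray("side",s(181,336),.061))
print("sock",ray("top",t(221,252.5,275),.062),ray("side",s(241.5,86),.062))
print("diam sock",np.linalg.norm(ray("top",t(118,252,275),.062)-ray("top",t(324,252,275),.062)))
# automated circle fits
im=cv2.imread("pics/top0.png");g=cv2.cvtColor(im,cv2.COLOR_BGR2GRAY);hsv=cv2.cvtColor(im,cv2.COLOR_BGR2HSV)
big=lambda m:max(cv2.findContours(m,cv2.RETR_EXTERNAL,cv2.CHAIN_APPROX_NONE)[0],key=cv2.contourArea)
m=np.zeros(g.shape,np.uint8);m[190:235,196:230]=255
c,r=cv2.minEnclosingCircle(cv2.convexHull(big(cv2.inRange(hsv,(0,0,0),(180,75,255))&m)));print("flat fit",c,r,ray("top",c,.061))
for o in([0,0,0],):
    for th in(0.03,-.0): pass
for nm,p in(("flat",[.486,.06,.1]),("sock",[.533,-.15,.15])):
    for yaw in(0,np.pi):
        Rz=cv2.Rodrigues(np.array([0,0,yaw]))[0]@np.diag([1.,-1,-1]);q=ctrl.solve_ik(p,cv2.Rodrigues(Rz)[0].ravel());print(nm,yaw,None if q is None else np.round(q,2))
```

```text
flat [0.49498011 0.05888191 0.061     ] [0.49515716 0.05876727 0.061     ] headtop [0.49547071 0.05999515 0.097     ] [0.4935765  0.05860956 0.097     ]
brass [0.57474771 0.06114327 0.061     ] [0.57547058 0.06320091 0.061     ]
sock [ 0.53760569 -0.14501951  0.062     ] [ 0.5385119 -0.1425757  0.062    ]
diam sock 0.07208516114502068
flat fit (213.3359375, 217.3984375) 12.350696563720703 [0.4946736  0.05887386 0.061     ]Traceback (most recent call last):
  File "<stdin>", line 17, in <module>
cv2.error: OpenCV(4.12.0) /io/opencv/modules/calib3d/src/calibration_base.cpp:151: error: (-210:Unsupported format or combination of formats) The matrices must have 32f or 64f data type in function 'Rodrigues'
```

Both views agree within about 2 mm, and the anvil spacing (80 mm) and boss diameter (72 mm) check out. Now the grasp and lift.

```bash
cat >> h.py <<'E'
FLAT=np.array([.495,.059]);SOCK=np.array([.538,-.144])
def ori(yaw): return cv2.Rodrigues(cv2.Rodrigues(np.array([0,0,float(yaw)]))[0]@np.diag([1.,-1,-1]))[0].ravel()
E
python3 - <<'E'
from h import *
o=None
for y in(.03,.03+np.pi,.03-np.pi):
    q=ctrl.solve_ik([*FLAT,.2],ori(y));q2=ctrl.solve_ik([*SOCK,.2],ori(y))
    print(y,q is not None and np.round(q,2),q2 is not None and np.round(q2,2))
    if o is None and q is not None and q2 is not None: o=ori(y)
ctrl.goto([*FLAT,.2],o)
ctrl.servo_line([*FLAT,.066],.1)
print("at",ctrl.read_position(),ctrl.read_ft_force())
ctrl.grip(0.,50);print("grip",ctrl.read_width(),ctrl.read_grip_force(),ctrl.read_ft_force(),ctrl.read_position())
ctrl.servo_line([*FLAT,.19],.08)
print("lift",ctrl.read_width(),ctrl.read_ft_force(),ctrl.read_position(),ctrl.read_t())
cv2.imwrite("pics/lift.png",cv2.resize(cv2.convertScaleAbs(camera("side")[60:280,170:400,::-1],alpha=1.5),None,fx=2.5,fy=2.5))
E
```

```text
0.03 [ 0.41  0.3  -0.7   1.68  0.2   1.24 -1.88] [ 0.45  0.36 -0.3   1.53  0.11  1.26 -1.4 ]
3.171592653589793 [ 0.51  0.33 -0.85  1.68  0.26  1.25  1.21] [ 0.68  0.41 -0.62  1.53  0.25  1.28  1.63]
-3.1115926535897933 [ 0.51  0.33 -0.85  1.68  0.26  1.25  1.21] [ 0.68  0.41 -0.62  1.53  0.25  1.28  1.63]
at [0.49564094 0.05913586 0.06666046] [-0.04304215 -0.1962164   0.90212575]
grip 0.361580685965756 49.86668718745932 [-0.35148831  0.49836315  2.50719231] [0.49527265 0.05914262 0.06641   ]
lift 0.3559468495791947 [ 0.43949517 -0.60771965 -1.90114439] [0.49461327 0.05891595 0.18945092] 6.1167
```

View pics/lift.png

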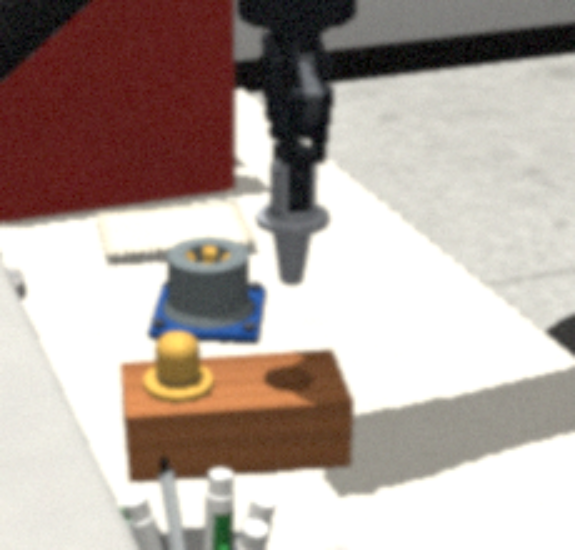

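The side view shows the flat anvil lifted upright, with its shank tip at (292,280), and the brass one still in the rack at (178,370). Next I'll carry it to the socket and lower it, watching the force.

Run:
```python
from h import *
def rd(l): print(l,np.round(ctrl.read_position(),4),np.round(ctrl.read_ft_force(),1),round(ctrl.read_width(),3))
ctrl.servo_line([*SOCK,.19],.12); ctrl.servo_line([*SOCK,.135],.08); rd("above")
cv2.imwrite("pics/above.png",cv2.convertScaleAbs(np.hstack([cv2.resize(camera(n)[y:y+130,x:x+130,::-1],None,fx=3,fy=3) for n,x,y in(("side",190,90),("top",245,135))]),alpha=1.5))
for z in np.arange(.125,.079,-.005):
    ctrl.servo_line([*SOCK,z],.06); rd(round(z,3))
    if abs(ctrl.read_ft_force()[2])>25 or np.hypot(*ctrl.read_ft_force()[:2])>15: break
print(ctrl.read_t())
```

```text
above [ 0.5385 -0.144   0.1354] [ 0.2  0.4 -2.8] 0.359
0.125 [ 0.5374 -0.144   0.1243] [-0.5 -0.5 -2.7] 0.36
0.12 [ 0.5377 -0.144   0.1196] [ 0.4 -0.2 -2.7] 0.361
0.115 [ 0.5376 -0.144   0.1146] [ 0.6  1.  -1.9] 0.358
0.11 [ 0.5376 -0.144   0.1095] [ 1.   0.3 -2.1] 0.357
0.105 [ 0.5376 -0.1439  0.1045] [ 0.6  0.8 -2. ] 0.357
0.1 [ 0.5376 -0.144   0.0995] [ 0.9 -0.  -3.3] 0.361
0.095 [ 0.5377 -0.144   0.0946] [-0.  -0.3 -1.8] 0.355
0.09 [ 0.5381 -0.1441  0.0897] [-0.4 -0.3 -2.4] 0.359
0.085 [ 0.5382 -0.1444  0.0848] [ 1.1 -1.1 -3.2] 0.352
0.08 [ 0.5386 -0.144   0.0801] [ 2.  -0.9 -1.8] 0.362
11.55
```

View pics/above.png

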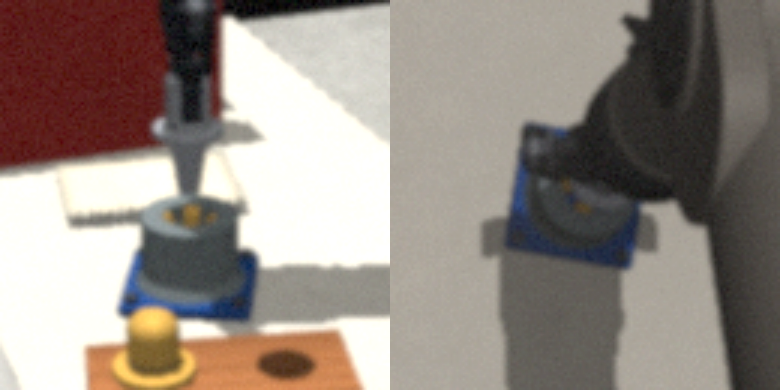

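The side view shows the tip at (190,195) above the socket bore at (190,215), centred. There is no resistance yet at TCP z 0.080, so I'll press on in small steps.

Run:
```python
from h import *
def rd(l): print(l,np.round(ctrl.read_position(),4),np.round(ctrl.read_ft_force(),1),round(ctrl.read_width(),3))
for z in np.arange(.078,.061,-.002):
    ctrl.servo_line([*SOCK,z],.04); rd(round(z,3))
    if abs(ctrl.read_ft_force()[2])>30 or np.hypot(*ctrl.read_ft_force()[:2])>20: break
cv2.imwrite("pics/down.png",cv2.convertScaleAbs(cv2.resize(camera("side")[110:220,190:310,::-1],None,fx=5,fy=5),alpha=1.5))
print(ctrl.read_t())
```

```text
0.078 [ 0.5386 -0.1439  0.0784] [ 2.2 -0.4  2.6] 0.359
0.076 [ 0.5384 -0.1439  0.0762] [ 1.4 -0.6  3.1] 0.362
0.074 [ 0.5382 -0.1439  0.074 ] [ 1.3 -0.2  3.7] 0.356
0.072 [ 0.5383 -0.144   0.0734] [-0.9 -0.5 11.3] 0.361
0.07 [ 0.5384 -0.144   0.0733] [-4.6  0.2 21.3] 0.356
0.068 [ 0.5384 -0.144   0.0732] [-8.8 -0.2 31.8] 0.359
13.1
```

View pics/down.png

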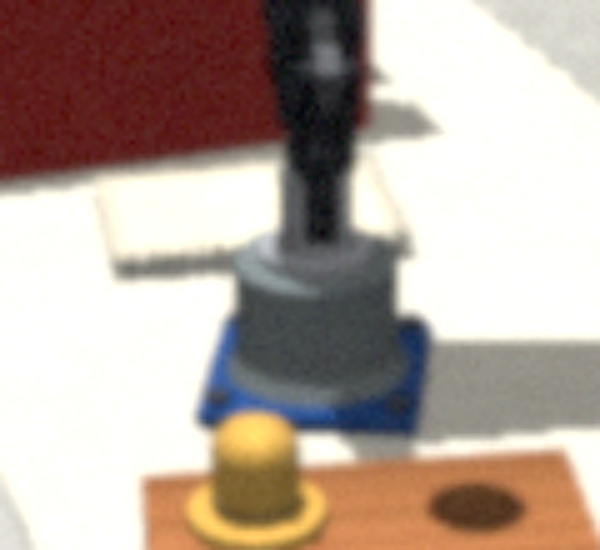

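The flange at (315,265) looks down on the face, and the hard stop at z 0.0733 matches the predicted home height of 0.0734. I'll relax, release, retreat and check.

Run:
```python
from h import *
ctrl.servo_line([*SOCK,.0734],.04); print(ctrl.read_ft_force())
ctrl.grip(1.0); print(ctrl.read_width(),ctrl.read_ft_force())
ctrl.servo_line([*SOCK,.2],.1); ctrl.servo_line([.40,-.30,.25],.2)
print(ctrl.read_t(),ctrl.read_ft_force())
a=camera("side")[130:230,200:320,::-1];b=camera("top")[150:250,240:360,::-1]
cv2.imwrite("pics/end.png",cv2.convertScaleAbs(cv2.resize(np.hstack([a,b]),None,fx=3.3,fy=3.3,interpolation=cv2.INTER_CUBIC),alpha=1.5))
k=lambda p,x,y:((np.array(p)-[x,y])*3.3).round()
for nm,z in(("home headtop",.104),("10 proud",.114)):
    p=[*SOCK,z];print(nm,k(proj("side",p),200,130),k(proj("top",p),240,150)+[396,0])
```

```text
[-1.15318066  0.33445908  7.81900263]
1.003879432653646 [ 0.01048206 -0.12211691  0.96962876]
16.6 [0.64168574 0.76233857 0.33473441]
home headtop [174.  45.] [641. 144.]
10 proud [174.  30.] [644. 142.]
```

View pics/end.png

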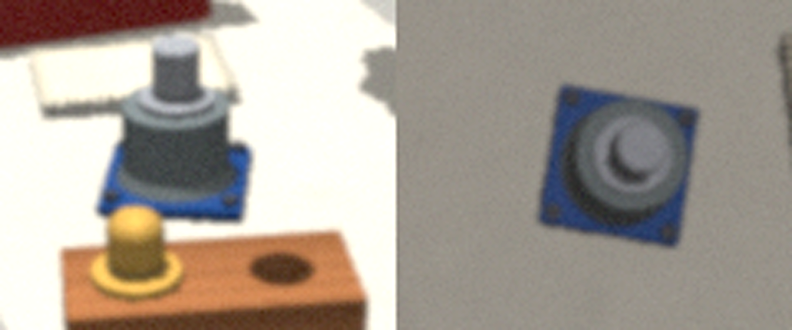

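The head top is at (176,45) in the side view, where (174,45) is predicted for home and row 30 for 10 mm proud. The flange is flat on the face, the brass anvil is still in the rack and the arm is clear, so I'm handing in.

```bash
python3 -c "
from rig import ctrl
print(ctrl.close_job())"
```

```text
the job is handed in; nothing more can be done
None
```

The job is handed in: the flat anvil is seated fully home in the socket and released, the domed anvil is still in the rack, and the arm finished clear at about 17 s; no pass/fail verdict came back.

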